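Start the kettle and point out the tea mug

ROBOT

A 7-joint arm with a two-finger parallel gripper is mounted at the origin on the work surface. World frame = base frame: x ahead of the robot, y to its left, z up, the work surface at z = 0. Lengths are in m, angles in rad, forces in N, time in s.
With the tool pointing down it reaches from about 0.35 to 0.9 m from the base axis. Payload 7.2 kg.
Tool frame: the origin (TCP) lies on the centre line of the jaws, within the pads' length; the fingertips stand manip.finger_overhang ahead of it and the grasp point (between the pads) lies 8 mm behind it (manip.finger_overhang is the distance from the TCP to the fingertips, in m); z points along the fingers, y is the direction in which the jaws open and shut (so a half turn about z gives the same grasp; the last joint's range is limited). The gripper opens to 85 mm and grips with 20 to 120 N. Pads are 22 mm wide; open, the fingers measure 114 mm over their backs; the gripper's body (76 mm by 85 mm) begins 54 mm behind the grasp point. The pads swing forward as they close: fully open they stand 13 mm farther back than shut.
Start: joints at [-1.172, 0.411, -0.013, 1.596, 0.006, 1.134, -0.082], TCP at [0.281, 0.558, 0.242] pointing down, gripper open.
Joint ranges: [-2.95, 2.95], [-0.29, 1.99], [-1.47, 1.44], [0.14, 2.54], [-1.03, 4.17], [0.13, 1.85], [-2.86, 2.86]. Speed limits (rad/s): [2.39, 2.39, 3.01, 3.01, 3.14, 3.14, 3.14].

INTERFACE

Orientations are given as a rotation vector (axis times angle).
In Python, from bench import manip gives the robot as it stands.
- The arm moves only by the shell command python3 -m pendant 'ROWS' [FORCE]. ROWS is JSON, a list of rows, each a list of 3 entries, a list of its own where there are three numbers: the turn, a rotation vector about the tool's x, y, z in degrees, then the shift along the tool's x, y, z in m, then the finger opening in m, from 0 to 0.0854. In form: [[[rx, ry, rz], [tx, ty, tz], grip], ...]. A call has exactly 8 rows; each row shifts and turns the commanded pose from where the row before left it, along the tool's axes as they then stand; what a row does not reach is not made up. A row lasts 1/10 s, in which the tool goes at most 50 mm and 8.59 degrees, less where a joint would pass 70% of its speed; a pose out of reach is approached as far as the arm can. A call with a gripper value outside its range is refused whole. The fingers move at their own pace and stop on an object; FORCE is the grip in N (left out, the last holds). Time passes only in rows, so rows that do not move let the fingers close, or fill a call up. It gives the time, the measured TCP pose, the force and the opening at its end, in the units of the state.
- manip.get_obs(): the state, without advancing time (a new reading comes with each control period).
- manip.grab_frame(name): name is "scene" or "top" or "wrist"; returns a dict with "pixels" (384x512x3 uint8, red, green, blue), "intrinsics" (3x3 intrinsics, pixels), "rvec" (rotation vector, rad) and "tvec" (3), from world to camera coordinates, as OpenCV has them. Camera axes: x right, y down, z forward; pixel columns grow to the right and rows downward; lengths in m; the calibration is good to about 2 mm. A picture is of the moment at which its call begins. There is no depth.
- manip.finish_job(): hands the job in, once; it reports no verdict.
The state is a dict: "time_s": time; "joint_pos": joint angles; "joint_velocities": joint speeds; "tau": joint torques, N m; "tool_pos": TCP position; "tcp_rot": TCP orientation; "ft_force": force on the tool from outside, world axes, zero at the start; "wrist_torque": the same for the moment, N m; "finger_gap": opening from 0.0 (shut) to 1.0 (fully open).
Only numpy, scipy, OpenCV 4.12 (cv2) and the standard library are available. Lean on these libraries where they do the work, as an engineer would, in place of code of your own. Each camera call takes 0.05 s, during which the arm holds its last target.

TASK

Switch the kettle on by pushing the toggle on its base all the way over towards the kettle with your fingertips. Then show me which of the two black mugs has the tea infuser ball in it: hold your fingertips a few centimetres above the middle of that mug's mouth for three seconds and finish still pointing there. Do not touch, lift or shift either mug, the infuser or the kettle, and leave everything else on the ledge where it is.

Things in the scene. Friction and masses are not known exactly. Their poses are not given: they have to be found in the camera images.
- kettle_base: Fixed black power base; origin under the centre of its round part (156 mm across, 20 mm high), z up. A tongue 84 mm wide, 18 mm high runs along its own -x, roughly to the robot, to 215 mm from the origin. On it stands the switch: grey block 70 (along x) by 50 mm, top 43 mm above the ledge, centred at x = -170 mm. Toggle pivot: axis parallel to y through (-170, 0, 40) mm in this frame.
- switch (a joint): Angle of the toggle in rad: 0 = off, leaning 0.5 rad back from upright along the base's -x (away from the kettle); 1.0 = fully on, leaning 0.5 rad along the base's +x (towards the kettle), against its stop. It starts off or nearly so, stays where it is left (friction only, no spring), and needs about 1 to 2 N at its ball.
- switch_tip (a point): Centre of the 26 mm steel ball on the end of the toggle's 10 mm thick stem, 50 mm from the pivot; the ball's centre is 84 mm above the ledge at either end of its swing and 90 mm when upright.
- kettle: Loose steel kettle (0.8 kg) standing on the base's round part, origin at the centre of its underside, z up; 136 mm across at the foot, narrowing to 100 mm, 166 mm high to the top of its lid knob, so 186 mm above the ledge. Black handle along its own +y out to 113 mm from its axis, spout along -y out to 80 mm. It must stay standing on its base.
- mug_tea_rim (a point): Centre of the mouth, at rim height, of the matte black mug that has the infuser in it. Mug 84 mm across, 85 mm high, upright on the ledge, with a side handle reaching out to about 80 mm from its axis, turned any way.
- mug_tea: The mug with the infuser in it (see its mouth); origin at the centre of its underside, own +y towards its handle. Loose, 0.3 kg.
- mug_plain_rim (a point): Centre of the mouth, at rim height, of the other, empty mug; it looks exactly the same (84 mm across, 85 mm high).
- mug_plain: The empty mug; origin at the centre of its underside, own +y towards its handle. Loose, 0.3 kg.
- infuser_center (a point): Centre of the stainless steel infuser ball, 48 mm across and 49 mm high with a small wire loop on top, standing on the inner floor of its mug, wholly below the rim.
- infuser: The infuser ball; origin at its underside.
- coaster: Bystander: loose frosted glass disc 96 mm across, 7 mm thick; origin under its centre.
- trivet: Bystander: loose orange silicone disc 144 mm across, 10 mm thick; origin under its centre.
- honey_jar: Bystander: closed amber jar 68 mm across, 95 mm high; origin under its centre.
- tea_tin: Bystander: metal tin 73 by 93 mm, 123 mm high; origin under its centre.
- spoon: Bystander: steel spoon 150 mm long lying on the ledge; origin on the ledge, its x axis along the spoon.
- milk_jug: Bystander: white jug with a handle, 68 mm across, 95 mm high; origin under its centre.
Things that resemble listed ones, but are neither listed nor needed, are in the scene too. Leave any green look-alike of the infuser alone.

How it is judged:
By the outcome, as a careful person would: the job done as asked, in the order asked, and still so for the second after the job is handed in, with the robot touching nothing.
It also fails if it takes over 43 s, if anything falls off the work surface, if the arm or the gripper's body presses on something with over 40 N, if the wrist force passes 120 N, or if a joint passes its speed limit or range.

## Working session

There is one attempt and no reset: what is moved stays moved. The work goes in short steps, Python scripts to look and compute and a shell command to move; the robot and the scene stay as the last step left them, time stands still between calls to the robot, and variables do not carry over. Pictures are saved under pics/ and viewed, and the job is handed in when it is done.

```bash
ls; mkdir -p pics
python3 - <<'E'
from bench import manip
import cv2
o=manip.get_obs()
print(o, manip.finger_overhang)
for n in ["scene","top","wrist"]:
    f=manip.grab_frame(n); cv2.imwrite(f"pics/{n}0.png",f["pixels"][:,:,::-1])
    print(n,f["intrinsics"],f["rvec"],f["tvec"])
    import numpy as np
    R=cv2.Rodrigues(np.array(f["rvec"]))[0]; print(-R.T@np.array(f["tvec"]))
E
```

```text
pics
{'time_s': 0.0, 'joint_pos': array([-1.17221467,  0.41194278, -0.0127159 ,  1.59707183,  0.00561898,
        1.13430258, -0.08220471]), 'joint_velocities': array([ 0.00056184, -0.0001784 ,  0.00192478,  0.00016979,  0.00014812,
        0.00030813, -0.00108489]), 'tau': array([-9.09241189e-04, -6.00616980e+01,  6.81988131e-01, -2.99407732e+01,
        1.38998707e-02,  1.08336151e-02,  1.98275529e-06]), 'tool_pos': array([0.28107667, 0.55767551, 0.24141496]), 'tcp_rot': array([-7.26472299e-01, -3.05617710e+00,  2.62156112e-03]), 'ft_force': array([ 0.80973552, -0.51558832,  0.28220319]), 'wrist_torque': array([0.0450248 , 0.00356326, 0.01027995]), 'finger_gap': 1.000331199776266} 0.011
scene [[368.05855005   0.         254.77213611]
 [  0.         368.05855005 195.93907378]
 [  0.           0.           1.        ]] [ 2.35150024  0.65900284 -0.23831719] [-0.48352012 -0.16086903  1.276783  ]
[ 0.90546607 -0.57114024  0.86242415]
top [[380.44723227   0.         254.29277491]
 [  0.         380.44723227 183.91601283]
 [  0.           0.           1.        ]] [ 2.10219216 -2.14970449  0.13159129] [0.03993995 0.59873914 1.01320951]
[ 0.43533214 -0.00497294  1.09413823]
wrist [[283.42920021   0.         253.19322828]
 [  0.         283.42920021 188.1093033 ]
 [  0.           0.           1.        ]] [-2.4545659  -1.51077576 -0.22100204] [-0.62512277 -0.03635284  0.37905892]
[0.21521991 0.59243676 0.37213538]
```

View pics/scene0.png

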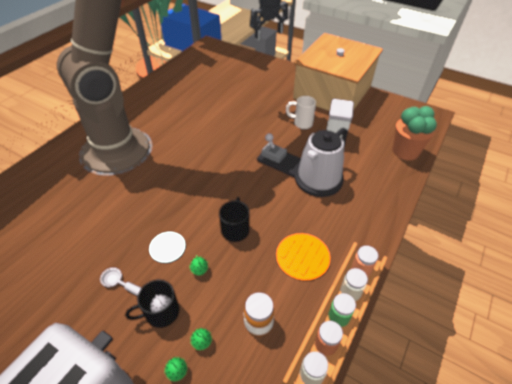

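View pics/top0.png

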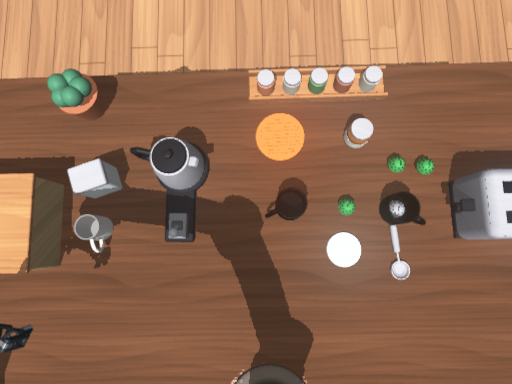

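View pics/wrist0.png

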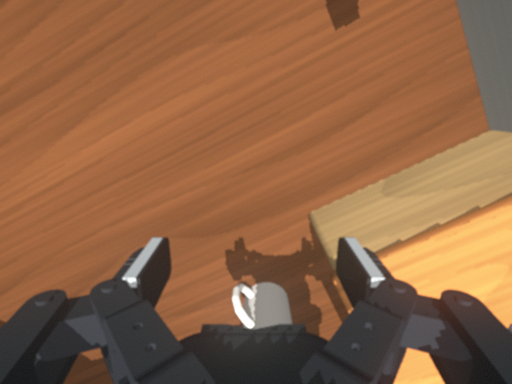

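```bash
cat > h.py <<'E'
import numpy as np, cv2
from bench import manip
from scipy.spatial.transform import Rotation as Ro
def cam(n):
    f=manip.grab_frame(n); return f
def ray(f,uv,z):
    K=f["intrinsics"];R=cv2.Rodrigues(np.array(f["rvec"],float))[0];t=np.array(f["tvec"]).ravel()
    d=R.T@np.linalg.inv(K)@np.array([uv[0],uv[1],1.]);c=-R.T@t
    return c+d*(z-c[2])/d[2]
def proj(f,P):
    return cv2.projectPoints(np.array(P,float).reshape(-1,3),np.array(f["rvec"],float),np.array(f["tvec"],float),f["intrinsics"],None)[0].reshape(-1,2)
E
python3 - <<'E'
from h import *
import pickle
t=cam("top");s=cam("scene");pickle.dump((t,s),open('f0.pkl','wb'))
a=t["pixels"][:,:,::-1]; b=s["pixels"][:,:,::-1]
def crop(im,x0,y0,x1,y1,w=400,h=300): return cv2.resize(im[y0:y1,x0:x1],(w,h),interpolation=cv2.INTER_CUBIC)
cv2.imwrite('pics/mugs.png',np.vstack([np.hstack([crop(a,260,180,320,225),crop(a,370,185,430,230)]),np.hstack([crop(b,200,190,280,250),crop(b,115,265,195,325)])]))
cv2.imwrite('pics/sw.png',np.hstack([crop(a,120,130,220,250,400,480),crop(b,250,110,350,200,400,360+120)]))
E
```

```text
(no output)
```

View pics/mugs.png

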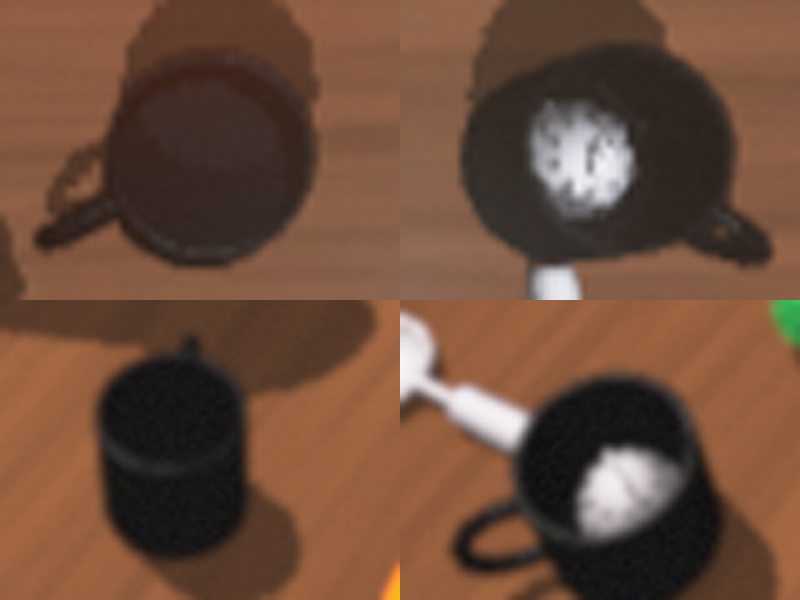

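View pics/sw.png

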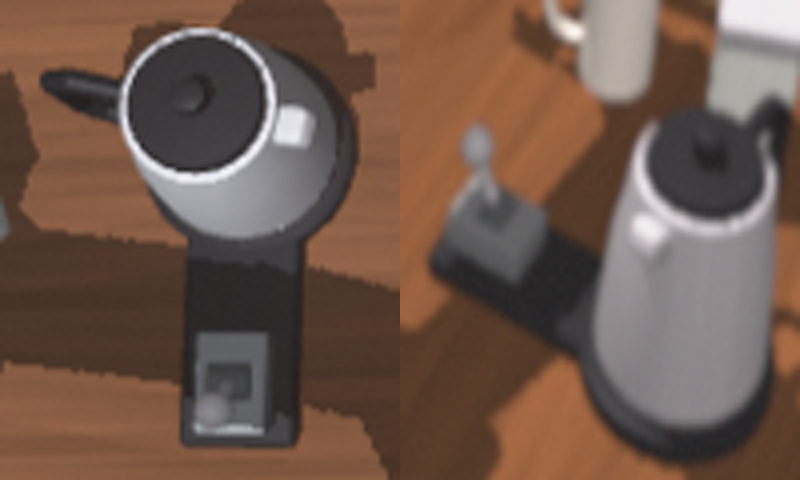

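Top-view mugs: (291,205) is empty, and (404,207) has a steel ball inside, also visible in the scene view at (156,296). That one is the target. The green balls at (346,207), (396,164) and (425,167) lie on the ledge and are look-alikes. The toggle ball is at top (173,232) and scene (269,137), leaning away from the kettle. Now I'll triangulate.

Run:
```python
from h import *
import pickle
t,s=pickle.load(open('f0.pkl','rb'))
def tri(a,b):
    def P(f):
        R=cv2.Rodrigues(np.array(f["rvec"],float))[0];return f["intrinsics"]@np.c_[R,np.array(f["tvec"]).ravel()]
    X=cv2.triangulatePoints(P(t),P(s),np.array(a,float).reshape(2,1),np.array(b,float).reshape(2,1)).ravel();return X[:3]/X[3]
print("ball",tri((173,232),(269.5,137.2)),ray(t,(173,232),.084),ray(s,(269.5,137.2),.084))
print("tea",tri((404.3,207.5),(156,296.4)),ray(t,(404.3,207.5),.085),ray(s,(156,296.4),.085))
print("plain",ray(t,(291.5,203.5),.085), ray(s,(200+172/5,190+112/5),.085))
# tongue end corners z=.018, in top crop scale 4
for c in [(183,442),(296,444),(192,265),(302,265)]: print("tongue",c,ray(t,(120+c[0]/4,130+c[1]/4),.018))
for c in [(196,332),(267,332),(193,432),(266,436)]: print("block",c,ray(t,(120+c[0]/4,130+c[1]/4),.043))
print("knob",ray(t,(120+192/4,130+95/4),.18), "kettle rim", ray(t,(120+198/4,130+106/4),.17))
print("pot",[ray(t,p,.09) for p in [(95,180),(95,228)]],"honey",ray(t,(361,129),.095))
print("toaster",ray(t,(455,205),.15),'coaster',ray(t,(344,250),.007))
print(Ro.from_rotvec(manip.get_obs()['tcp_rot']).as_matrix())
```

```text
ball [0.47090268 0.24393757 0.08749457] [0.46988034 0.24391747 0.084     ] [0.47001585 0.24875356 0.084     ]
tea [ 0.52276895 -0.36658945  0.08322879] [ 0.52103966 -0.36735448  0.085     ] [ 0.52559825 -0.36577566  0.085     ]
plain [ 0.53843744 -0.07239814  0.085     ] [ 0.54398255 -0.07156943  0.085     ]
tongue (183, 442) [0.44875386 0.28046426 0.018     ]
tongue (296, 444) [0.44575806 0.20031894 0.018     ]
tongue (192, 265) [0.57438718 0.27601257 0.018     ]
tongue (302, 265) [0.57249254 0.19660643 0.018     ]
block (196, 332) [0.52407295 0.26594992 0.043     ]
block (267, 332) [0.52295907 0.21619652 0.043     ]
block (193, 432) [0.45512589 0.26699538 0.043     ]
block (266, 436) [0.45137551 0.21633249 0.043     ]
knob [0.65978438 0.23535837 0.18      ] kettle rim [0.65506468 0.23408784 0.17      ]
pot [array([0.61431297, 0.45769074, 0.09      ]), array([0.48458811, 0.45176728, 0.09      ])] honey [ 0.73454194 -0.26547857  0.095     ]
toaster [ 0.51884247 -0.46706947  0.15      ] coaster [ 0.41255148 -0.21940927  0.007     ]
[[-8.93030498e-01  4.49996056e-01 -2.80056076e-04]
 [ 4.49996141e-01  8.93030254e-01 -6.62422104e-04]
 [-4.79887853e-05 -7.17587295e-04 -9.99999741e-01]]
```

```bash
python3 -m pendant '[[[0,0,-6],[0,0,0],0],[[0,0,-6],[0,0,0],0],[[0,0,-6],[0,0,0],0],[[0,0,-6.7],[0,0,0],0],[[0,0,0],[0,0,0],0],[[0,0,0],[0,0,0],0],[[0,0,0],[0,0,0],0],[[0,0,0],[0,0,0],0]]' 20
python3 - <<'E'
from h import *
o=manip.get_obs();R=Ro.from_rotvec(o['tcp_rot']).as_matrix();print(R.round(4),o['joint_pos'].round(2))
print("tool shift to (.42,.2425,.16):",R.T@(np.array([.42,.2425,.16])-o['tool_pos']))
E
```

```text
time_s: 1.05
tool_pos: [0.2812, 0.5581, 0.2423]
tcp_rot: [0.058, 3.141, -0.0]
ft_force: [-0.2, 0.4, 0.7]
finger_gap: 0.003
[[-9.993e-01  3.720e-02  0.000e+00]
 [ 3.720e-02  9.993e-01 -1.000e-04]
 [-0.000e+00 -1.000e-04 -1.000e+00]] [-1.11  0.41 -0.1   1.59  0.04  1.14  0.31]
tool shift to (.42,.2425,.16): [-0.15040925 -0.31024808  0.08229095]
```

```bash
python3 -m pendant '[[[0,0,0],[-0.01,-0.03,0],0],[[0,0,0],[-0.02,-0.04,0],0],[[0,0,0],[-0.02,-0.04,0.01],0],[[0,0,0],[-0.02,-0.04,0.01],0],[[0,0,0],[-0.02,-0.04,0.02],0],[[0,0,0],[-0.02,-0.04,0.02],0],[[0,0,0],[-0.02,-0.04,0.02],0],[[0,0,0],[-0.02,-0.04,0.002],0]]'
python3 - <<'E'
from h import *
o=manip.get_obs();R=Ro.from_rotvec(o['tcp_rot']).as_matrix();print(R.round(4),o['joint_pos'].round(2))
print("tool shift to (.42,.2425,.083):",R.T@(np.array([.42,.2425,.083])-o['tool_pos']))
a=cam('scene');b=cam('top');w=cam('wrist')
cv2.imwrite('pics/a1.png',np.hstack([cv2.resize(x,(400,300)) for x in (cv2.resize(a['pixels'][80:230,200:400],(400,300)),b['pixels'][100:280,100:340])])[:,:,::-1])
cv2.imwrite('pics/w1.png',w['pixels'][:,:,::-1])
print(proj(b,ray(b,(0,0),0)),proj(a,o['tool_pos']+[0,0,-.011]),proj(b,o['tool_pos']+[0,0,-.011]))
E
```

```text
time_s: 1.85
tool_pos: [0.4195, 0.2406, 0.1584]
tcp_rot: [-0.057, -3.139, 0.003]
ft_force: [0.3, 0.5, 0.5]
finger_gap: 0.005
[[-0.9993  0.0365 -0.0024]
 [ 0.0365  0.9993 -0.0017]
 [ 0.0023 -0.0018 -1.    ]] [-0.64  0.27  0.02  2.02 -0.01  0.85  0.92]
tool shift to (.42,.2425,.083): [-0.00063947  0.00200841  0.07541902]
[[ 5.68434189e-14 -5.68434189e-14]] [[255.00856644 117.55382626]] [[167.77375986 251.77965949]]
```

View pics/a1.png

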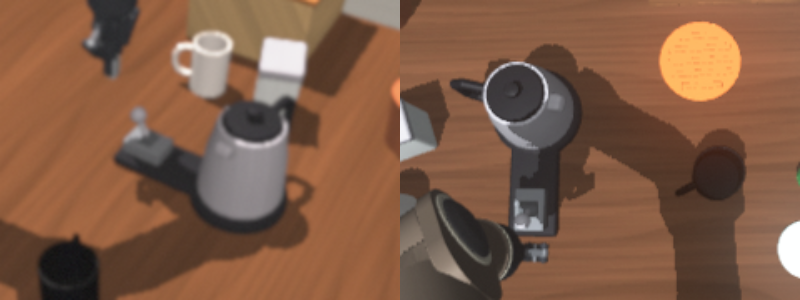

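View pics/w1.png

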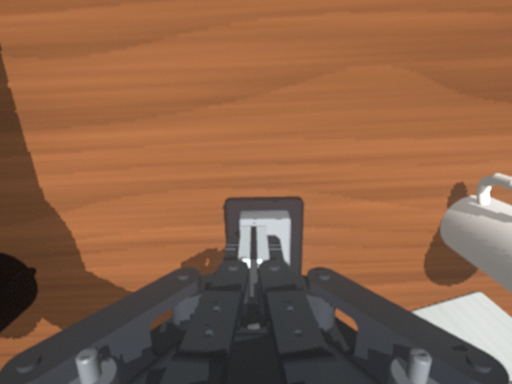

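The scene view shows the closed fingertips at crop (112,72), which matches the predicted TCP + 11 mm point. They are behind the toggle ball at (138,115). Next is straight down to ball height.

```bash
python3 -m pendant '[[[0,0,0],[0,0.001,0.01],0],[[0,0,0],[0,0.001,0.013],0],[[0,0,0],[0,0,0.013],0],[[0,0,0],[0,0,0.013],0],[[0,0,0],[0,0,0.013],0],[[0,0,0],[0,0,0.012],0],[[0,0,0],[0,0,0],0],[[0,0,0],[0,0,0],0]]'
python3 - <<'E'
from h import *
a=cam('scene');
cv2.imwrite('pics/a2.png',cv2.resize(a['pixels'][90:190,230:370],(784,560),interpolation=cv2.INTER_CUBIC)[:,:,::-1])
E
```

```text
time_s: 2.8
tool_pos: [0.4198, 0.2456, 0.0861]
tcp_rot: [-0.054, -3.141, 0.0]
ft_force: [-0.9, 0.3, 0.2]
finger_gap: 0.0
```

View pics/a2.png

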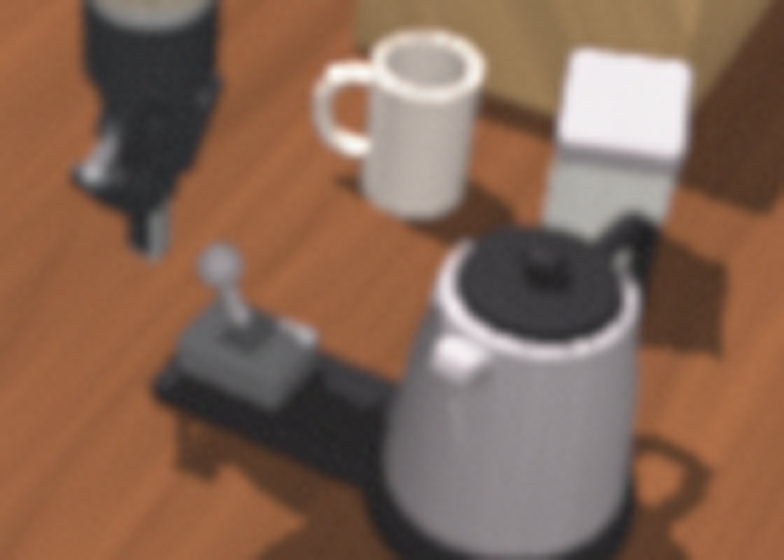

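Fingertips at (150,245) are clear of the ball at (220,265). Now the push along tool -x.

```bash
python3 -m pendant '[[[0,0,0],[-0.006,-0.003,0.002],0],[[0,0,0],[-0.006,0,0],0],[[0,0,0],[-0.006,0,0],0],[[0,0,0],[-0.006,0,0],0],[[0,0,0],[-0.006,0,0],0],[[0,0,0],[-0.006,0,0],0],[[0,0,0],[-0.006,0,0],0],[[0,0,0],[-0.006,0,0],0]]'
python3 - <<'E'
from h import *
a=cam('scene');
cv2.imwrite('pics/a3.png',cv2.resize(a['pixels'][90:190,230:370],(784,560),interpolation=cv2.INTER_CUBIC)[:,:,::-1])
print(manip.get_obs()['ft_force'],manip.get_obs()['tool_pos'])
E
```

```text
time_s: 3.65
tool_pos: [0.4686, 0.2403, 0.0843]
tcp_rot: [0.056, 3.141, 0.0]
ft_force: [-1.9, 1.4, 1.2]
finger_gap: 0.002
[-0.09561884  1.65689363  0.67229463] [0.46977373 0.24020148 0.08439025]
```

View pics/a3.png

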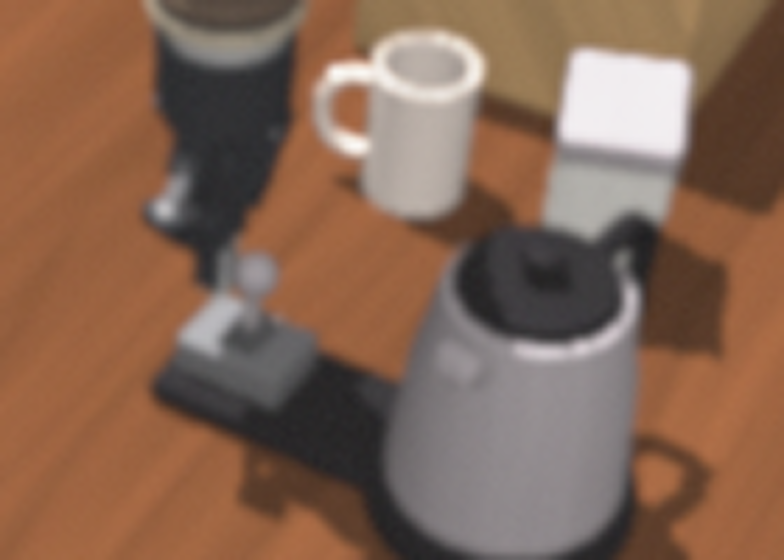

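The toggle is now upright with its ball at (258,272) and the finger behind it. Continuing the push.

```bash
python3 -m pendant '[[[0,0,0],[-0.004,0,0],0],[[0,0,0],[-0.004,0,0],0],[[0,0,0],[-0.004,0,0],0],[[0,0,0],[-0.003,0,0],0],[[0,0,0],[-0.002,0,0],0],[[0,0,0],[-0.001,0,0],0],[[0,0,0],[0,0,0],0],[[0,0,0],[0,0,0],0]]'
python3 - <<'E'
from h import *
a=cam('scene');
cv2.imwrite('pics/a4.png',cv2.resize(a['pixels'][90:190,230:370],(784,560),interpolation=cv2.INTER_CUBIC)[:,:,::-1])
print(manip.get_obs()['ft_force'],manip.get_obs()['tool_pos'])
E
```

```text
time_s: 4.5
tool_pos: [0.4861, 0.2395, 0.0843]
tcp_rot: [0.056, 3.141, -0.0]
ft_force: [-0.8, 0.4, -0.6]
finger_gap: 0.001
[-1.41703135 -0.73664903 -1.2252641 ] [0.48608112 0.23952203 0.08432654]
```

View pics/a4.png

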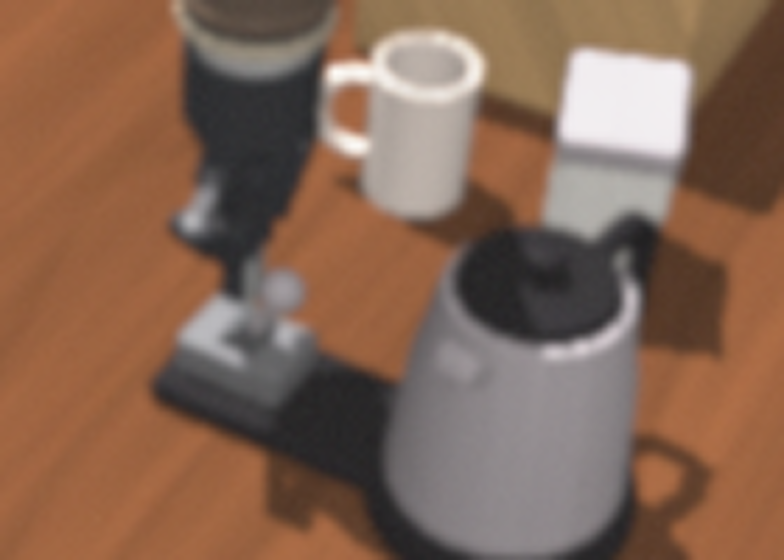

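The ball is now at (285,290), but the force is still only about 1 N, so it has not reached the stop. Creeping on.

```bash
python3 -m pendant '[[[0,0,0],[-0.001,0,0],0],[[0,0,0],[-0.001,0,0],0],[[0,0,0],[0,0,0],0],[[0,0,0],[-0.001,0,0],0],[[0,0,0],[-0.001,0,0],0],[[0,0,0],[0,0,0],0],[[0,0,0],[0,0,0],0],[[0,0,0],[0,0,0],0]]'
```

```text
time_s: 5.35
tool_pos: [0.4896, 0.2395, 0.0841]
tcp_rot: [-0.056, -3.14, 0.0]
ft_force: [-3.9, -0.6, -0.2]
finger_gap: 0.001
```

```bash
python3 -m pendant '[[[0,0,0],[-0.001,0,0],0],[[0,0,0],[0,0,0],0],[[0,0,0],[-0.001,0,0],0],[[0,0,0],[0,0,0],0],[[0,0,0],[0,0,0],0],[[0,0,0],[0,0,0],0],[[0,0,0],[0,0,0],0],[[0,0,0],[0,0,0],0]]'
```

```text
time_s: 6.15
tool_pos: [0.4899, 0.2394, 0.084]
tcp_rot: [-0.055, -3.137, 0.002]
ft_force: [-8.8, 0.5, 3.4]
finger_gap: 0.004
```

The TCP stalls at x = 0.490 (stop expected near 0.488) and the force rises to 9 N, so the toggle is against its stop. Backing straight off.

```bash
python3 -m pendant '[[[0,0,0],[0.008,0,0],0],[[0,0,0],[0.015,0,0],0],[[0,0,0],[0.02,0,0],0],[[0,0,0],[0.02,0,0],0],[[0,0,0],[0.01,0,-0.02],0],[[0,0,0],[0,0,-0.04],0],[[0,0,0],[0,0,-0.04],0],[[0,0,0],[0,0,-0.03],0]]'
python3 - <<'E'
from h import *
a=cam('scene');b=cam('top')
cv2.imwrite('pics/a5.png',cv2.resize(a['pixels'][90:190,230:370],(784,560),interpolation=cv2.INTER_CUBIC)[:,:,::-1])
cv2.imwrite('pics/b5.png',b['pixels'][:,:,::-1])
o=manip.get_obs();R=Ro.from_rotvec(o['tcp_rot']).as_matrix()
print(o['tool_pos'],o['ft_force'])
u=np.array([.9994,-.035])
for z,s in ((.084,.024),(.084,.020),(.084,-.024)):
    P=np.r_[np.array([.4884,.2410])+s*u,z]; print(s,proj(a,P),(proj(a,P)-[230,90])*5.6,proj(b,P))
print("shift",R.T@(np.array([.523,-.3665,.23])-o['tool_pos']))
E
```

```text
time_s: 6.95
tool_pos: [0.4204, 0.2426, 0.2174]
tcp_rot: [0.056, 3.137, 0.004]
ft_force: [1.0, 0.9, -0.2]
finger_gap: -0.002
[0.42204448 0.24360348 0.21916233] [-0.56561591  0.47316675 -0.18283319]
0.024 [[279.68550363 143.21295872]] [[278.23882034 297.99256884]] [[174.60786241 215.94931327]]
0.02 [[278.60952838 142.75540742]] [[272.21335896 295.43028157]] [[174.53685371 217.44840669]]
-0.024 [[266.94278739 137.79420363]] [[206.87960936 267.6475403 ]] [[173.75004948 234.05894939]]
shift [-0.12311895 -0.60596603 -0.01351374]
```

View pics/a5.png

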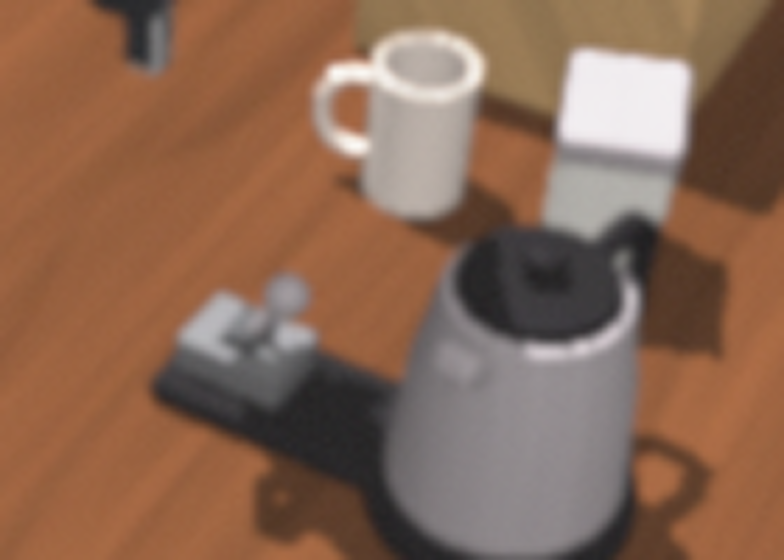

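View pics/b5.png

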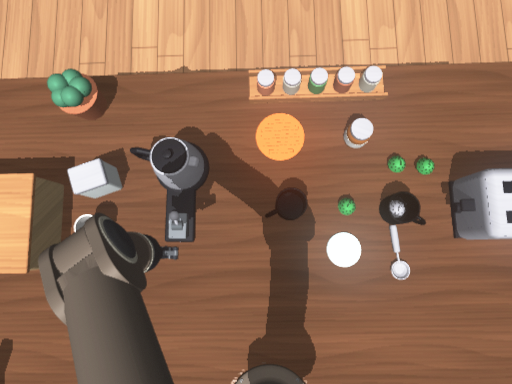

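The ball is now at crop (288,295), moved (70,+33) px from off. The full throw predicts (71,+30), so the switch is fully on. The top view shows the kettle, mugs and bystanders unchanged. Now moving over to the tea mug at top (404,207).

```bash
python3 -m pendant '[[[0,0,0],[-0.004,-0.02,-0.005],0],[[0,0,0],[-0.008,-0.04,-0.005],0],[[0,0,0],[-0.009,-0.04,-0.005],0],[[0,0,0],[-0.009,-0.045,0],0],[[0,0,0],[-0.009,-0.045,0],0],[[0,0,0],[-0.009,-0.045,0],0],[[0,0,0],[-0.009,-0.045,0],0],[[0,0,0],[-0.009,-0.045,0],0]]'
python3 -m pendant '[[[0,0,0],[-0.009,-0.045,0],0],[[0,0,0],[-0.009,-0.045,0],0],[[0,0,0],[-0.009,-0.045,0],0],[[0,0,0],[-0.009,-0.045,0],0],[[0,0,0],[-0.009,-0.04,0],0],[[0,0,0],[-0.009,-0.03,0],0],[[0,0,0],[0,0,0],0],[[0,0,0],[0,0,0],0]]'
python3 - <<'E'
from h import *
o=manip.get_obs();R=Ro.from_rotvec(o['tcp_rot']).as_matrix()
a=cam('scene');b=cam('top');w=cam('wrist')
cv2.imwrite('pics/a6.png',a['pixels'][:,:,::-1]);cv2.imwrite('pics/w6.png',w['pixels'][:,:,::-1])
print(R.round(3));print("shift",R.T@(np.array([.523,-.3665,.16])-o['tool_pos']))
th=np.linspace(0,6.28,9)[:-1]
print(proj(w,[.523,-.3665,.085]),proj(w,o['tool_pos']+R[:,2]*.011))
E
```

```text
time_s: 7.85
tool_pos: [0.474, -0.0874, 0.2294]
tcp_rot: [0.056, 3.139, -0.001]
ft_force: [1.0, 0.3, 0.0]
finger_gap: 0.001
time_s: 8.65
tool_pos: [0.5182, -0.3376, 0.2285]
tcp_rot: [-0.059, -3.141, 0.001]
ft_force: [-0.5, 1.1, 0.4]
finger_gap: -0.002
[[-0.999  0.037 -0.   ]
 [ 0.037  0.999 -0.   ]
 [ 0.    -0.    -1.   ]]
shift [-0.00588758 -0.02868578  0.06849967]
[[221.59278281 184.70703656]] [[247.67023578 240.96695929]]
```

View pics/a6.png

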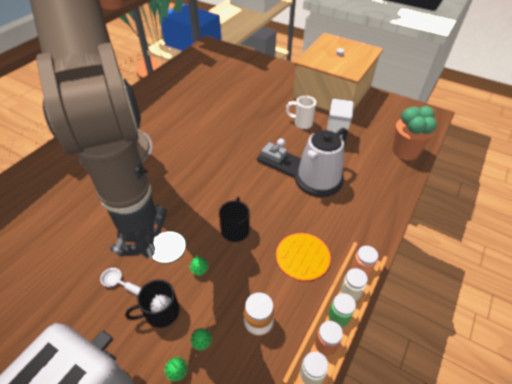

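View pics/w6.png

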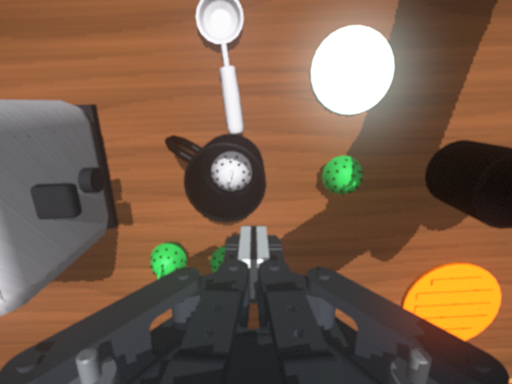

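Wrist view: the infuser is plainly in the mug at (232,172), the rim is centred near (225,179), and the toaster is to the left. Refining the rim centre.

Run:
```python
from h import *
w=cam('wrist');im=w['pixels'];o=manip.get_obs();R=Ro.from_rotvec(o['tcp_rot']).as_matrix()
g=im.max(2);m=((g<70)*255).astype(np.uint8);m[228:]=0;m[:120]=0;m[:,:160]=0;m[:,300:]=0
m=cv2.morphologyEx(m,cv2.MORPH_OPEN,np.ones((17,17)))
c=max(cv2.findContours(m,0,2)[0],key=cv2.contourArea);print(cv2.boundingRect(c),cv2.minEnclosingCircle(c))
th=np.linspace(0,6.28,60)
v=cv2.resize(im[110:250,150:310],(640,560),interpolation=cv2.INTER_CUBIC)[:,:,::-1].copy()
for C,col in (((.523,-.3665),(0,255,0)),):
    P=np.c_[C[0]+.042*np.cos(th),C[1]+.042*np.sin(th),th*0+.085]
    for p in (proj(w,P)-[150,110])*4: cv2.circle(v,tuple(int(q) for q in p),1,col,-1)
cv2.imwrite('pics/w7.png',v)
for uv in ((225,178),):print(ray(w,uv,.085))
```

```text
(186, 155, 70, 66) ((222.0, 182.0), 41.10970687866211)
[ 0.51637774 -0.36240363  0.085     ]
```

View pics/w7.png

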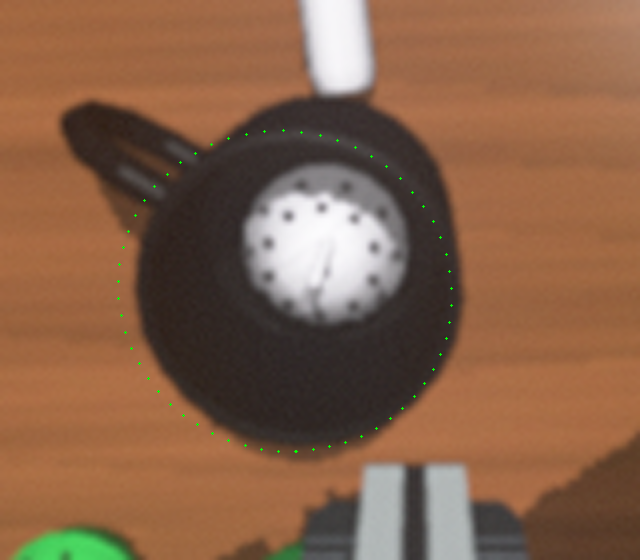

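The rim's actual centre is about 3.5 mm towards +y of my estimate, so I use (0.522, -0.3645). Moving over it first, then down to about 35 mm above the rim.

```bash
python3 -m pendant '[[[0,0,0],[-0.002,-0.009,0],0],[[0,0,0],[-0.002,-0.01,0],0],[[0,0,0],[-0.001,-0.008,0],0],[[0,0,0],[0,0,0.02],0],[[0,0,0],[0,0,0.025],0],[[0,0,0],[0,0,0.025],0],[[0,0,0],[0,0,0.015],0],[[0,0,0],[0,0,0.006],0]]'
python3 -m pendant '[[[0,0,0],[0,0,0.003],0],[[0,0,0],[0,0,0],0],[[0,0,0],[0,0,0],0],[[0,0,0],[0,0,0],0],[[0,0,0],[0,0,0],0],[[0,0,0],[0,0,0],0],[[0,0,0],[0,0,0],0],[[0,0,0],[0,0,0],0]]'
python3 - <<'E'
from h import *
a=cam('scene');b=cam('top');w=cam('wrist')
cv2.imwrite('pics/a8.png',np.hstack([cv2.resize(a['pixels'][200:350,80:280],(400,300)),cv2.resize(w['pixels'],(400,300))])[:,:,::-1])
cv2.imwrite('pics/b8.png',b['pixels'][:,:,::-1])
E
```

```text
time_s: 9.65
tool_pos: [0.5218, -0.3642, 0.1366]
tcp_rot: [-0.057, -3.139, -0.002]
ft_force: [-0.4, 0.6, -0.4]
finger_gap: -0.0
time_s: 10.45
tool_pos: [0.5226, -0.3641, 0.1353]
tcp_rot: [0.056, 3.141, 0.0]
ft_force: [-0.0, -0.1, 0.5]
finger_gap: -0.001
```

View pics/a8.png

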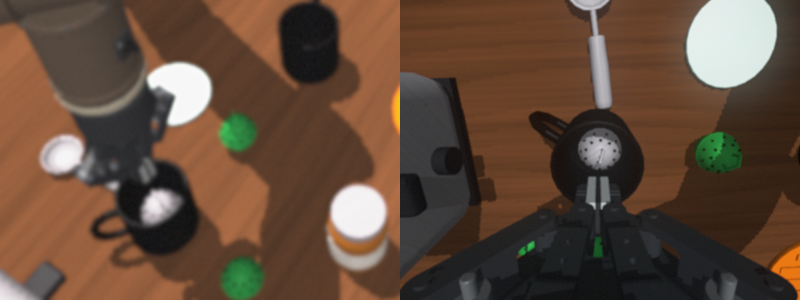

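View pics/b8.png

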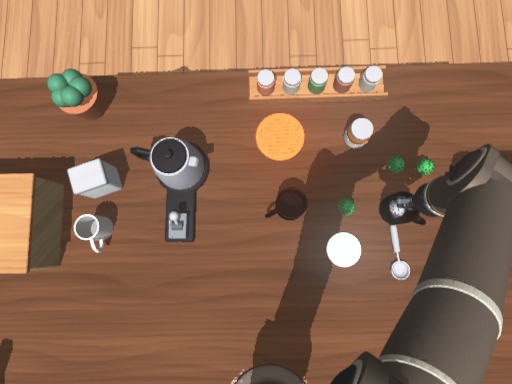

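The fingertips are over the tea mug's mouth, centred and about 39 mm above the rim. Nothing is touched and the toggle is still on. I'll lower 4 mm and hold.

```bash
python3 -m pendant '[[[0,0,0],[0,0,0.004],0],[[0,0,0],[0,0,0],0],[[0,0,0],[0,0,0],0],[[0,0,0],[0,0,0],0],[[0,0,0],[0,0,0],0],[[0,0,0],[0,0,0],0],[[0,0,0],[0,0,0],0],[[0,0,0],[0,0,0],0]]'
python3 -m pendant '[[[0,0,0],[0,0,0],0],[[0,0,0],[0,0,0],0],[[0,0,0],[0,0,0],0],[[0,0,0],[0,0,0],0],[[0,0,0],[0,0,0],0],[[0,0,0],[0,0,0],0],[[0,0,0],[0,0,0],0],[[0,0,0],[0,0,0],0]]'
python3 -m pendant '[[[0,0,0],[0,0,0],0],[[0,0,0],[0,0,0],0],[[0,0,0],[0,0,0],0],[[0,0,0],[0,0,0],0],[[0,0,0],[0,0,0],0],[[0,0,0],[0,0,0],0],[[0,0,0],[0,0,0],0],[[0,0,0],[0,0,0],0]]'
python3 -m pendant '[[[0,0,0],[0,0,0],0],[[0,0,0],[0,0,0],0],[[0,0,0],[0,0,0],0],[[0,0,0],[0,0,0],0],[[0,0,0],[0,0,0],0],[[0,0,0],[0,0,0],0],[[0,0,0],[0,0,0],0],[[0,0,0],[0,0,0],0]]'
python3 -m pendant '[[[0,0,0],[0,0,0],0],[[0,0,0],[0,0,0],0],[[0,0,0],[0,0,0],0],[[0,0,0],[0,0,0],0],[[0,0,0],[0,0,0],0],[[0,0,0],[0,0,0],0],[[0,0,0],[0,0,0],0],[[0,0,0],[0,0,0],0]]'
python3 - <<'E'
from h import *
a=cam('scene');b=cam('top')
cv2.imwrite('pics/a9.png',np.hstack([cv2.resize(x['pixels'],(400,300)) for x in (a,b)])[:,:,::-1])
E
```

```text
time_s: 11.4
tool_pos: [0.5225, -0.3641, 0.1313]
tcp_rot: [0.056, 3.141, -0.0]
ft_force: [0.3, -0.0, -0.1]
finger_gap: -0.002
time_s: 12.2
tool_pos: [0.5225, -0.364, 0.1313]
tcp_rot: [-0.056, -3.141, -0.0]
ft_force: [-0.2, 0.7, 0.1]
finger_gap: -0.005
time_s: 13.0
tool_pos: [0.5225, -0.3641, 0.1313]
tcp_rot: [0.056, 3.141, -0.0]
ft_force: [0.1, 0.9, 0.3]
finger_gap: 0.0
time_s: 13.8
tool_pos: [0.5225, -0.3641, 0.1313]
tcp_rot: [-0.056, -3.141, -0.0]
ft_force: [1.1, 0.9, 0.4]
finger_gap: 0.001
time_s: 14.6
tool_pos: [0.5225, -0.364, 0.1313]
tcp_rot: [-0.056, -3.141, -0.0]
ft_force: [-1.3, 1.1, -0.1]
finger_gap: -0.001
```

View pics/a9.png

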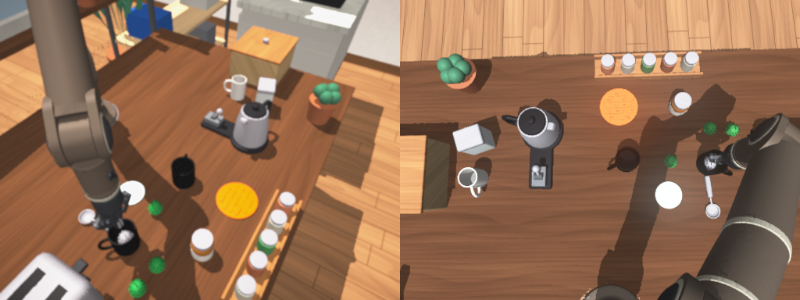

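The final views show the toggle over towards the kettle, every object in its place, and the fingertips above the infuser mug. Handing in.

```bash
python3 -c "
from bench import manip
print(manip.finish_job())"
```

```text
the job is handed in; nothing more can be done
None
```

The kettle's toggle is pushed fully over to on, and the arm finished pointing at the mug with the infuser. That is the mug farther to the robot's right, next to the spoon.

- **Switch:** the toggle reached its stop, where the force rose to about 9 N and the fingers stopped advancing. After I backed off, the ball had moved (70, 33) px in the scene view, against about (71, 30) px expected for a full throw.
- **Pointing:** I held the closed fingertips about 35 mm above the middle of that mug's mouth for over 3 s and handed in from there, at about 14.7 s.
- **Nothing else moved:** in the last scene and top views the kettle, both mugs and the other things look where they started. The wrist force was only noise, about 1 N.

One disagreement: the wrist camera put the mug's mouth about 3.5 mm away from the scene and top estimate. I aimed between the two, so the pointing should be within a few millimetres of centre.

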